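Power up the repair bench

ROBOT

A 7-joint arm with a two-finger parallel gripper is mounted at the origin on the work surface. World frame = base frame: x ahead of the robot, y to its left, z up, the work surface at z = 0. Lengths are in m, angles in rad, forces in N, time in s.
With the tool pointing down it reaches from about 0.4 to 0.85 m from the base axis. Payload 10.4 kg.
Tool frame: the origin (TCP) lies midway between the tips of the shut fingers; the grasp point (between the pads) lies 19 mm behind it; z points along the fingers, x is the direction in which the jaws open and shut, and the axes are right-handed (so a half turn about z gives the same grasp; the last joint's range is limited). The gripper opens to 85 mm and grips with 20 to 120 N. Pads are 22 mm wide; open, the fingers measure 114 mm over their backs; the gripper's body (76 mm by 85 mm) begins 54 mm behind the grasp point. The pads swing forward as they close: fully open they stand 13 mm farther back than shut.
Start: joints at [-1.162, 0.332, -0.065, 1.46, 0.022, 1.35, -0.088], TCP at [0.262, 0.568, 0.231] pointing down, gripper open.
Joint ranges: [-2.6, 2.6], [-0.5, 2.12], [-1.47, 1.34], [0.16, 2.42], [-1.27, 4.41], [0.06, 2.06], [-2.6, 2.6]. Speed limits (rad/s): [2.22, 2.22, 2.79, 2.79, 3.14, 3.14, 3.14].

INTERFACE

Orientations are given as a unit quaternion [x, y, z, w].
In Python, from workcell import monitor, eyes, ticket, models gives the robot as it stands.
- The arm moves only by the tool servo_tool, never from a script. Its argument "motion" is a list of rows, each a list of 7 numbers: the opening, from 0 (shut) to 1 (fully open), then the shift along the tool's x, y, z in m, then the turn, a rotation vector about the tool's x, y, z in degrees. In form: [[fingers, tx, ty, tz, rx, ry, rz], ...]. A call has 1 to 20 rows; each row is the pose to reach, as a shift and turn from the pose commanded when the call began, along the tool's axes at that moment; what a row does not reach only later rows make up. A row lasts 1/8 s, in which the tool goes at most 62.5 mm and 10.7 degrees, less where a joint would pass 70% of its speed; a pose out of reach is approached as far as the arm can. A call with a gripper value outside its range is refused whole. The fingers move at their own pace and stop on an object; "grip_force" is the grip in N (left out, the last holds). Time passes only in rows, so rows that repeat a pose let the fingers close. It gives the time, the measured TCP pose, the force and the opening at its end, in the units of the state.
- monitor.get_obs(): the state, without advancing time (a new reading comes with each control period).
- eyes.camera(name): name is "scene" or "side" or "wrist"; returns (picture, depth): 480x640x3 uint8, blue, green, red; 480x640 float32, m along the optical axis (not along the pixel's ray), 0 where there is no reading.
- eyes.camera_info(name): a dict with "intrinsics" (3x3 intrinsics, pixels), "extrinsics" (4x4, takes a point from world to camera coordinates); the wrist camera has in their place "tool_from_camera" (4x4, takes a point from camera to tool coordinates, whose origin is the TCP and whose axes are the tool frame's). Camera axes: x right, y down, z forward; pixel columns grow to the right and rows downward; lengths in m; the calibration is good to about 2 mm. A picture is of the moment at which its call begins: read the wrist's pose just before it. camera_info takes no time and is no camera call.
- ticket.hand_in(): hands the job in, once; it reports no verdict.
Trained networks look in the newest picture that a camera, given by its name, has taken for a name from the list of things; names that differ only in an ending like _2 or _b are one class to them, and where a whole thing is asked for, a point or a joint stands for the part that bears it (a point fixed in the world has none). Each returns a list of dicts, best first, with "confidence" (0 to 1); they miss things now and then, are a little off and sometimes report something else, mostly with a low value. They report only what shows in the picture. A call takes as long as a camera call. They do not tell look-alikes from the thing itself.
- models.boxes_of(camera, thing): "point" ([x, y, z] in m, in the coordinates of the camera as it stood for that picture, good to about 4 mm: the middle of the surface that is visible of it).
The state is a dict: "clock": time; "joint_pos": joint angles; "joint_velocities": joint speeds; "tau": joint torques, N m; "position": TCP position; "ee_rot": TCP orientation; "ft_force": force on the tool from outside, world axes, zero at the start; "torque": the same for the moment, N m; "grip_width": opening from 0.0 (shut) to 1.0 (fully open).
Only numpy, scipy, OpenCV 4.12 (cv2) and the standard library are available. Lean on these libraries where they do the work, as an engineer would, in place of code of your own. Each camera call takes 0.05 s, during which the arm holds its last target. There are 200 camera calls.

TASK

Power up the repair bench with the shut fingers, in this order: first tip the rocker switch fully over by pressing its raised end down, then push the square key fully in, and last push the large round button fully in; all three stay as you leave them. Leave the small round button alone, and only touch the loose switch boxes: do not lift them, shove them about or disturb the other things on the bench. Finish with the hand clear.

Things in the scene. Friction and masses are not known exactly. Their poses are not given: they have to be found in the camera images.
- rocker (a joint): tilt in rad of the white rocker switch. -0.2 is off, +0.2 is on (hard stops); it starts between -0.2 and -0.15. It needs about 3 N pressed straight down on the middle of its raised half, does not spring back and stays where it is left
- rocker_press (a point): middle of the top face of the rocker's raised (own +x) half; it moves with the rocker. Press here, straight down. The rocker is a shallow V of two white 30 x 28 mm halves, 59 mm long along its box's x axis, over the middle of the box; this point lies 18 mm from the pivot towards the box's +x side (the side with the black nub) and drops about 7 mm from off to on, when this half lies level 69 mm above the bench. The rocker is clear of the box lid all round
- square_key (a joint): travel of the white square key. Reads 0 m at its outermost and grows as it goes down to 0.008 m, fully in, at a hard stop. It starts between 0 and 0.001. It moves straight down against about 3 N of friction, does not spring back and stays where it is left.
- square_key_top (a point): centre of the top face of the square key, 32 x 32 mm, 71 mm above the bench when out and 63 mm when fully in, 8 mm above the lid
- large_button (a joint): travel of the white large round button. Reads 0 m at its outermost and grows as it goes down to 0.008 m, fully in, at a hard stop. It starts between 0 and 0.001. It moves straight down against about 3 N of friction, does not spring back and stays where it is left.
- large_button_top (a point): centre of the top face of the large round mushroom button, 44 mm across, 74 mm above the bench when out and 66 mm when fully in, 11 mm above the lid
- small_button (a joint): travel of the white small round button, to be left alone. Starts at 0 and reads up to 0.008 m when fully in; it does not spring back
- small_button_top (a point): centre of the top face of the small round button, 16 mm across, 71 mm above the bench
- rocker_box: grey metal box 90 (own x) x 74 (own y) x 55 mm high, standing loose on four rubber feet on the bench, 0.6 to 1 kg; origin at the centre of its underside, z up; a short black nub sticks out of its own +x side. On its lid: the rocker
- key_box: grey metal box 90 (own x) x 74 (own y) x 55 mm high, standing loose on four rubber feet on the bench, 0.6 to 1 kg; origin at the centre of its underside, z up; a short black nub sticks out of its own +x side. On its lid: the square key
- large_box: grey metal box 90 (own x) x 74 (own y) x 55 mm high, standing loose on four rubber feet on the bench, 0.6 to 1 kg; origin at the centre of its underside, z up; a short black nub sticks out of its own +x side. On its lid: the large round button
- small_box: grey metal box 90 (own x) x 74 (own y) x 55 mm high, standing loose on four rubber feet on the bench, 0.6 to 1 kg; origin at the centre of its underside, z up; a short black nub sticks out of its own +x side. On its lid: the small round button
- mug_mid (a point): bystander: white cup, 72 mm across, 85 mm high, centre half-way up
- spool_mid (a point): bystander: metal-wound spool standing on end, 60 mm across, 40 mm high, centre half-way up
- meter_mid (a point): bystander: yellow hand meter lying flat, 140 (own x) x 70 x 41 mm high, centre half-way up its case
There are look-alikes about, which are no part of the job. Leave any brown or turquoise look-alike of the large_box alone.

How it is judged:
On the way, in this order (a step that is already met when the one before it is completed fails the run):
1. the rocker is tipped on, the square key and large button still out (value of joint rocker above 0.16 rad and value of joint each of square_key, large_button below 0.003 m), for 0.1 s.
2. the square key is fully in, the large button still out (value of joint rocker above 0.16 rad and value of joint square_key above 0.0065 m and value of joint large_button below 0.003 m), for 0.1 s.
3. the large round button is fully in (value of joint rocker above 0.16 rad and value of joint each of square_key, large_button above 0.0065 m), for 0.1 s.
At the end, for the whole second after the job is handed in: the rocker stands on (over 0.16 of 0.2 rad), the square key and the large round button are in (over 6.5 of 8 mm), the small button is out (under 2 mm), every box is at rest within 20 mm and every bystander within 30 mm of where it started (all of step 3 and value of joint small_button below 0.002 m and distance of each of rocker_box, key_box, large_box, small_box from where it was at the start of the episode below 0.02 m and distance of each of mug_mid, spool_mid, meter_mid from where it was at the start of the episode below 0.03 m and linear speed of each of rocker_box, key_box, large_box, small_box below 0.01 m/s); the robot touches nothing.
It fails at once if the square key is pushed (over 3 mm) while the rocker is not on (value of joint square_key above 0.003 m and value of joint rocker below 0.14 rad).
It fails at once if the large button is pushed (over 3 mm) while the square key is not in or the rocker not on (value of joint large_button above 0.003 m and (value of joint square_key below 0.006 m or value of joint rocker below 0.14 rad)).
It fails at once if the small button is pressed (over 2 mm) (value of joint small_button above 0.002 m).
It fails at once if a switch box is lifted (over 8 mm), tipped or shoved (over 25 mm) (height (world z) of any of rocker_box, key_box, large_box, small_box above 0.008 m or angle between any of rocker_box, key_box, large_box, small_box's own z axis and vertical above 0.15 rad or distance of any of rocker_box, key_box, large_box, small_box from where it was at the start of the episode above 0.025 m).
It fails at once if a bystander is lifted or moved (over 30 mm) (distance of any of mug_mid, spool_mid, meter_mid from where it was at the start of the episode above 0.03 m).
It also fails if it takes over 48 s, if anything falls off the work surface, if the arm or the gripper's body presses on something with over 40 N, if the wrist force passes 120 N, or if a joint passes its speed limit or range.

## Working session

There is one attempt and no reset: what is moved stays moved. The work goes in short steps, Python scripts to look and compute and a tool call to move; the robot and the scene stay as the last step left them, time stands still between calls to the robot, and variables do not carry over. Pictures are saved under pics/ and viewed, about 8 in all and at most 12, crops included, and the job is handed in when it is done.

Besides the shell and the picture viewer there is one more tool, called after "Request:" as name(argument=value, ...), one argument or row to a line, values as JSON. servo_tool: Moves the arm, as the interface text tells. Its arguments: {"type":"object","properties":{"motion":{"type":"array"},"grip_force":{"type":"number"}},"required":["motion"]}

```bash
mkdir -p pics; cat > h.py <<'E'
import numpy as np, cv2
from workcell import monitor, eyes, ticket, models
from scipy.spatial.transform import Rotation as R
def T_wc(cam):
    i=eyes.camera_info(cam)
    if cam!='wrist': return np.linalg.inv(np.array(i['extrinsics']))
    o=monitor.get_obs(); T=np.eye(4); T[:3,:3]=R.from_quat(o['ee_rot']).as_matrix(); T[:3,3]=o['position']
    return T@np.array(i['tool_from_camera'])
def cloud(cam,d,T):
    K=np.array(eyes.camera_info(cam)['intrinsics']); v,u=np.mgrid[:480,:640]
    P=np.stack([(u-K[0,2])*d/K[0,0],(v-K[1,2])*d/K[1,1],d],-1)
    return P@T[:3,:3].T+T[:3,3]
def proj(cam,p,T):
    K=np.array(eyes.camera_info(cam)['intrinsics']); q=np.linalg.inv(T)@np.append(p,1); q=K@q[:3]; return (q[:2]/q[2]).round().astype(int)
E
python3 - <<'E'
from h import *
np.set_printoptions(precision=3,suppress=True)
o=monitor.get_obs(); print(o['clock'],o['position'],o['ee_rot'],o['ft_force'])
for c in ['scene','side']:
    T=T_wc(c); im,d=eyes.camera(c); np.savez(f'{c}.npz',im=im,d=d,T=T); cv2.imwrite(f'pics/{c}.png',im)
    for n in ['rocker_press','square_key_top','large_button_top','small_button_top','rocker_box','large_box','meter_mid','mug_mid','spool_mid']:
        for r in models.boxes_of(c,n)[:5]:
            p=T[:3,:3]@np.array(r['point'])+T[:3,3]; print(c,n,round(r['confidence'],2),p,proj(c,p,T))
E
```

```text
0.0 [0.261 0.567 0.23 ] [ 0.842  0.539 -0.001  0.   ] [0.329 0.703 0.404]
scene rocker_press 0.47 [0.48  0.017 0.072] [280 244]
scene square_key_top 0.56 [0.483 0.246 0.071] [375 249]
scene large_button_top 0.83 [0.626 0.496 0.072] [489 308]
scene large_button_top 0.7 [0.642 0.112 0.072] [315 306]
scene large_button_top 0.67 [ 0.468 -0.129  0.075] [221 237]
scene large_button_top 0.62 [0.206 0.299 0.077] [393 165]
scene small_button_top 0.54 [ 0.495 -0.262  0.069] [165 245]
scene rocker_box 0.79 [0.504 0.027 0.054] [283 256]
scene large_box 0.97 [0.637 0.487 0.058] [484 315]
scene large_box 0.93 [ 0.485 -0.121  0.057] [224 247]
scene large_box 0.88 [0.216 0.296 0.05 ] [391 174]
scene large_box 0.7 [0.65  0.113 0.056] [315 313]
scene meter_mid 0.74 [ 0.677 -0.229  0.039] [162 320]
scene meter_mid 0.56 [0.48  0.02  0.071] [281 244]
scene mug_mid 0.85 [0.666 0.257 0.052] [380 323]
scene spool_mid 0.6 [ 0.645 -0.088  0.039] [227 310]
scene spool_mid 0.18 [0.482 0.241 0.069] [373 249]
side rocker_press 0.74 [0.478 0.016 0.068] [348 258]
side rocker_press 0.5 [0.63  0.108 0.072] [381 214]

[... 163 characters left out ...]
373 303]
side large_button_top 0.48 [0.617 0.487 0.07 ] [315 139]
side large_button_top 0.47 [0.2   0.294 0.072] [208 223]
side small_button_top 0.55 [ 0.495 -0.265  0.069] [415 342]
side small_button_top 0.26 [0.638 0.106 0.074] [384 214]
side rocker_box 0.97 [0.47  0.007 0.053] [347 266]
side large_box 0.88 [0.626 0.092 0.054] [383 223]
side large_box 0.81 [0.193 0.281 0.049] [208 233]
side large_box 0.73 [0.612 0.468 0.05 ] [317 148]
side large_box 0.71 [ 0.496 -0.264  0.069] [415 341]
side large_box 0.67 [ 0.452 -0.148  0.059] [371 312]
side meter_mid 0.64 [ 0.656 -0.249  0.036] [467 317]
side mug_mid 0.65 [0.676 0.246 0.056] [370 183]
side spool_mid 0.69 [ 0.631 -0.097  0.041] [423 275]
```

View pics/scene.png

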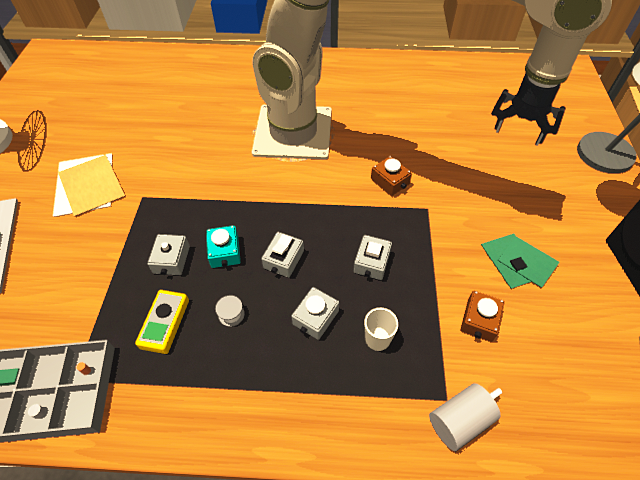

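View pics/side.png

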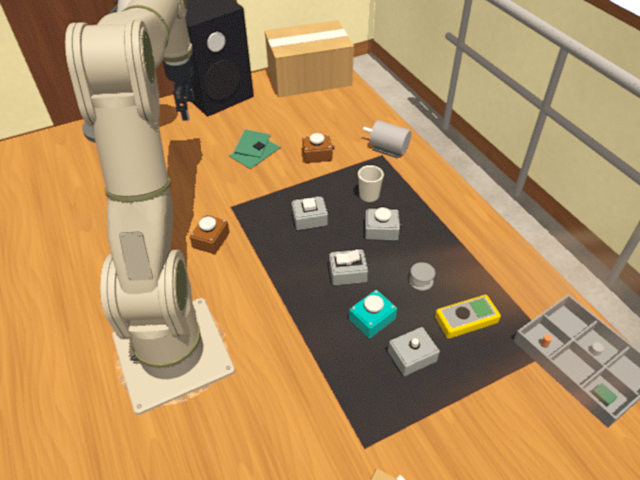

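The scene view shows grey boxes with the small button (165,245), rocker (280,245), key (375,250) and large button (315,306). The turquoise box at (222,240) and the brown boxes at (392,170) and (487,310) are look-alikes. The side view agrees. I'll go above the rocker with the fingers shut.

Request:
servo_tool(
  motion=[
    [0, -0.03, 0.03, -0.03, 0, 0, 0],
    [0, -0.07, 0.073, -0.06, 0, 0, 0],
    [0, -0.11, 0.115, -0.08, 0, 0, 0],
    [0, -0.15, 0.157, -0.08, 0, 0, 0],
    [0, -0.19, 0.2, -0.08, 0, 0, 0],
    [0, -0.23, 0.241, -0.08, 0, 0, 0],
    [0, -0.27, 0.283, -0.08, 0, 0, 0],
    [0, -0.31, 0.325, -0.08, 0, 0, 0],
    [0, -0.35, 0.367, -0.08, 0, 0, 0],
    [0, -0.38, 0.4, -0.08, 0, 0, 0],
    [0, -0.4, 0.42, -0.08, 0, 0, 0],
    [0, -0.408, 0.428, -0.08, 0, 0, 0],
    [0, -0.408, 0.428, -0.08, 0, 0, 0],
    [0, -0.408, 0.428, -0.08, 0, 0, 0],
  ],
)

```text
clock: 2.75
position: [0.4793, 0.0194, 0.3113]
ee_rot: [0.842, 0.54, 0.0, -0.0]
ft_force: [-1.0, -0.1, 1.3]
grip_width: -0.001
```

```bash
python3 - <<'E'
from h import *
np.set_printoptions(precision=3,suppress=True)
o=monitor.get_obs(); print(o['clock'],o['position'],o['ee_rot'],o['joint_pos'],o['ft_force'],o['grip_width'])
c='wrist'; T=T_wc(c); im,d=eyes.camera(c); np.savez('w1.npz',im=im,d=d,T=T)
for n in ['rocker_press','square_key_top','large_button_top','rocker_box']:
    for r in models.boxes_of(c,n)[:4]:
        p=T[:3,:3]@np.array(r['point'])+T[:3,3]; print(c,n,round(r['confidence'],2),p,proj(c,p,T))
cv2.imwrite('pics/w1.png',im)
# white parts and lids from each view
for f in ['scene','side','w1']:
    z=np.load(f+'.npz'); P=cloud(f if f!='w1' else 'wrist',z['d'],z['T']); im=z['im'].astype(int)
    for nm,c0 in [('rocker',(.48,.017)),('key',(.48,.243)),('large',(.638,.11))]:
        m=(np.hypot(P[...,0]-c0[0],P[...,1]-c0[1])<.075)&(z['d']>0)
        top=m&(P[...,2]>.0595)&(P[...,2]<.09)
        lid=m&(P[...,2]>.048)&(P[...,2]<.085)
        if top.sum()<20: continue
        q=P[top]; l=cv2.minAreaRect((P[lid][:,:2]*1000).astype(np.float32)); t=cv2.minAreaRect((q[:,:2]*1000).astype(np.float32))
        print(f,nm,top.sum(),q.mean(0),np.percentile(q[:,2],[5,50,95]),'top',np.round(t[0]),np.round(t[1]),round(t[2]),'lid',np.round(l[0]),np.round(l[1]),round(l[2]))
E
```

```text
2.75 [0.479 0.019 0.311] [ 0.842  0.54   0.    -0.   ] [-0.603 -0.05   0.455  1.72   0.022  1.466  0.99 ] [-1.006 -0.094  1.333] -0.0009644778302000902
wrist rocker_press 0.61 [0.472 0.019 0.07 ] [318 192]
wrist large_button_top 0.73 [0.63  0.113 0.07 ] [447 280]
wrist large_button_top 0.73 [ 0.461 -0.135  0.076] [188 242]
wrist rocker_box 0.72 [0.474 0.021 0.055] [320 191]
scene rocker 243 [0.482 0.022 0.071] [0.064 0.07  0.078] top [485.  22.] [39. 70.] 60 lid [483.  21.] [74. 87.] 71
scene key 175 [0.48  0.244 0.069] [0.062 0.069 0.072] top [479. 244.] [36. 35.] 82 lid [479. 244.] [74. 90.] 74
scene large 291 [0.639 0.112 0.072] [0.067 0.073 0.075] top [642. 112.] [45. 50.] 56 lid [638. 112.] [73. 91.] 61
side rocker 244 [0.477 0.018 0.07 ] [0.062 0.069 0.078] top [476.  17.] [40. 64.] 69 lid [479.  17.] [76. 89.] 70
side key 128 [0.476 0.239 0.068] [0.06  0.068 0.073] top [473. 242.] [45. 81.] 67 lid [475. 241.] [78. 89.] 76
side large 182 [0.633 0.109 0.07 ] [0.062 0.071 0.076] top [627. 112.] [50. 60.] 67 lid [634. 108.] [78. 89.] 58
w1 rocker 1360 [0.477 0.02  0.072] [0.069 0.071 0.079] top [480.  18.] [28. 63.] 70 lid [479.  19.] [74. 90.] 70
w1 key 1180 [0.475 0.24  0.07 ] [0.063 0.07  0.072] top [473. 241.] [37. 36.] 75 lid [476. 241.] [73. 90.] 75
w1 large 1060 [0.632 0.11  0.073] [0.07  0.073 0.075] top [634. 110.] [43. 42.] 46 lid [634. 110.] [73. 89.] 60
```

View pics/w1.png

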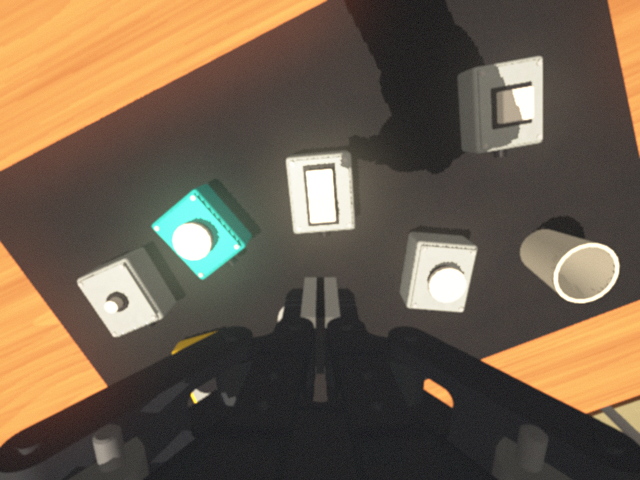

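Wrist view: rocker box at (320,193) with its nub at (325,235) below, so box +x points along world -20°. The large grey button is at (445,283), the key at (515,103). I'll check which half is raised.

```bash
python3 - <<'E'
from h import *
z=np.load('w1.npz'); P=cloud('wrist',z['d'],z['T'])
D=P-np.array([.479,.019,0]); a=np.radians(-20); s=D[...,0]*np.cos(a)+D[...,1]*np.sin(a); t=-D[...,0]*np.sin(a)+D[...,1]*np.cos(a)
for s0 in np.arange(-.044,.05,.008):
    m=(abs(s-s0)<.004)&(abs(t)<.012); print(round(s0,3),P[m][:,2].mean().round(4))
E
```

```text
-0.044 0.0341
-0.036 0.0561
-0.028 0.0662
-0.02 0.3919
-0.012 0.3743
-0.004 0.3121
0.004 0.2981
0.012 0.2086
0.02 0.078
0.028 0.0737
0.036 0.0561
0.044 0.0516
```

Request:
servo_tool(
  motion=[
    [0, 0.002, 0.01, 0.02, 0, 0, -2],
    [0, 0.002, 0.018, 0.05, 0, 0, -4.7],
    [0, 0.002, 0.018, 0.09, 0, 0, -4.7],
    [0, 0.002, 0.018, 0.13, 0, 0, -4.7],
    [0, 0.002, 0.018, 0.17, 0, 0, -4.7],
    [0, 0.002, 0.018, 0.2, 0, 0, -4.7],
    [0, 0.002, 0.018, 0.213, 0, 0, -4.7],
    [0, 0.002, 0.018, 0.216, 0, 0, -4.7],
    [0, 0.002, 0.018, 0.216, 0, 0, -4.7],
  ],
)

```text
clock: 4.12
position: [0.4974, 0.0124, 0.0962]
ee_rot: [0.819, 0.573, 0.001, 0.0]
ft_force: [-0.5, 0.1, 0.6]
grip_width: -0.003
```

The +x (nub) half is raised, as expected. Pressing it now, slowly.

Request:
servo_tool(
  motion=[
    [0, 0, 0, 0.007, 0, 0, 0],
    [0, 0, 0, 0.013, 0, 0, 0],
    [0, 0, 0, 0.016, 0, 0, 0],
    [0, 0, 0, 0.018, 0, 0, 0],
    [0, 0, 0, 0.02, 0, 0, 0],
    [0, 0, 0, 0.022, 0, 0, 0],
    [0, 0, 0, 0.024, 0, 0, 0],
    [0, 0, 0, 0.026, 0, 0, 0],
    [0, 0, 0, 0.026, 0, 0, 0],
  ],
)

```text
clock: 5.25
position: [0.4965, 0.0123, 0.0691]
ee_rot: [0.819, 0.573, -0.0, -0.0]
ft_force: [1.1, -0.6, 1.6]
grip_width: -0.0
```

Request:
servo_tool(
  motion=[
    [0, 0, 0, 0.001, 0, 0, 0],
    [0, 0, 0, 0.002, 0, 0, 0],
    [0, 0, 0, 0.002, 0, 0, 0],
  ],
)

```text
clock: 5.62
position: [0.4968, 0.0124, 0.0687]
ee_rot: [0.819, 0.573, 0.0, -0.0]
ft_force: [-7.6, -0.8, 23.5]
grip_width: 0.0
```

Hard stop felt (23.5 N at 68.7 mm). Lift and look.

Request:
servo_tool(
  motion=[
    [0, 0, 0, -0.01, 0, 0, 0],
    [0, 0, 0, -0.05, 0, 0, 0],
    [0, 0, 0, -0.1, 0, 0, 0],
    [0, 0.03, -0.015, -0.15, 0, 0, 0],
    [0, 0.07, -0.035, -0.18, 0, 0, 0],
    [0, 0.11, -0.055, -0.18, 0, 0, 0],
    [0, 0.15, -0.07, -0.18, 0, 0, 0],
    [0, 0.18, -0.085, -0.18, 0, 0, 0],
    [0, 0.2, -0.095, -0.18, 0, 0, 0],
    [0, 0.208, -0.098, -0.18, 0, 0, 0],
    [0, 0.208, -0.098, -0.18, 0, 0, 0],
    [0, 0.208, -0.098, -0.18, 0, 0, 0],
  ],
)

```text
clock: 7.12
position: [0.4764, 0.2398, 0.2474]
ee_rot: [0.82, 0.573, -0.0, 0.0]
ft_force: [-0.1, 0.4, 0.8]
grip_width: -0.0
```

```bash
cat > look.py <<'E'
from h import *
import sys
np.set_printoptions(precision=4,suppress=True)
f=sys.argv[1]
o=monitor.get_obs(); print(o['clock'],o['position'],o['ft_force'])
T=T_wc('wrist'); im,d=eyes.camera('wrist'); np.savez(f+'.npz',im=im,d=d,T=T); cv2.imwrite(f'pics/{f}.png',im)
P=cloud('wrist',d,T); P[d<=.12]=np.nan
for nm,c0,a in [('rocker',(.479,.019),-20),('key',(.476,.241),-15),('large',(.634,.110),-30)]:
    D=P-np.array([*c0,0]); a=np.radians(a); s=D[...,0]*np.cos(a)+D[...,1]*np.sin(a); t=-D[...,0]*np.sin(a)+D[...,1]*np.cos(a)
    print(nm,[(round(s0,3),np.median(P[m][:,2]).round(4) if (m:=(abs(s-s0)<.003)&(abs(t)<.01)).sum()>3 else None) for s0 in (-.036,-.02,-.01,0,.01,.02,.036)])
    lid=(np.hypot(D[...,0],D[...,1])<.07)&(P[...,2]>.05)&(P[...,2]<.082)
    if lid.sum()>100: print('  lid',np.round(cv2.minAreaRect((P[lid][:,:2]*1000).astype(np.float32)),1) if 0 else cv2.minAreaRect((P[lid][:,:2]*1000).astype(np.float32)))
E
python3 look.py w2
```

```text
7.125 [0.4764 0.2398 0.2474] [-0.1388  0.3874  0.7538]
rocker [(-0.036, np.float64(0.0558)), (-0.02, np.float64(0.0777)), (-0.01, np.float64(0.074)), (0, np.float64(0.0699)), (0.01, np.float64(0.0692)), (0.02, np.float64(0.0693)), (0.036, np.float64(0.0554))]
  lid ((478.52923583984375, 20.464893341064453), (72.20931243896484, 88.0191879272461), 70.72978973388672)
key [(-0.036, np.float64(0.0554)), (-0.02, np.float64(0.057)), (-0.01, np.float64(0.2677)), (0, np.float64(0.0714)), (0.01, np.float64(0.0714)), (0.02, np.float64(0.056)), (0.036, np.float64(0.0554))]
  lid ((475.605712890625, 242.41885375976562), (72.05836486816406, 88.3221435546875), 74.92782592773438)
large [(-0.036, None), (-0.02, None), (-0.01, None), (0, None), (0.01, None), (0.02, None), (0.036, None)]
```

View pics/w2.png

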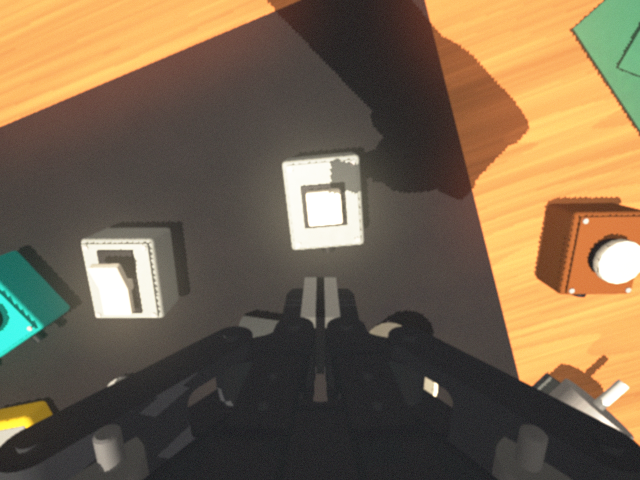

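The rocker at (115,285) is on: its nub half is level at 69 mm and the box hasn't moved. The key at (323,208) is right below the tool. Pressing the key.

Request:
servo_tool(
  motion=[
    [0, 0.002, 0, 0.03, 0, 0, 0],
    [0, 0.002, 0, 0.07, 0, 0, 0],
    [0, 0.002, 0, 0.11, 0, 0, 0],
    [0, 0.002, 0, 0.14, 0, 0, 0],
    [0, 0.002, 0, 0.16, 0, 0, 0],
    [0, 0.002, 0, 0.17, 0, 0, 0],
    [0, 0.002, 0, 0.174, 0, 0, 0],
    [0, 0.002, 0, 0.176, 0, 0, 0],
    [0, 0.002, 0, 0.178, 0, 0, 0],
    [0, 0.002, 0, 0.18, 0, 0, 0],
    [0, 0.002, 0, 0.182, 0, 0, 0],
    [0, 0.002, 0, 0.184, 0, 0, 0],
    [0, 0.002, 0, 0.186, 0, 0, 0],
    [0, 0.002, 0, 0.186, 0, 0, 0],
  ],
)

```text
clock: 8.93
position: [0.4772, 0.2434, 0.0629]
ee_rot: [0.819, 0.573, 0.001, -0.0]
ft_force: [-5.8, -3.8, 20.3]
grip_width: 0.004
```

Request:
servo_tool(
  motion=[
    [0, 0, 0, -0.01, 0, 0, 0],
    [0, 0, 0, -0.05, 0, 0, 0],
    [0, 0, 0, -0.1, 0, 0, 0],
    [0, -0.008, 0.02, -0.15, 0, 0, 0],
    [0, -0.02, 0.055, -0.18, 0, 0, 0],
    [0, -0.034, 0.095, -0.18, 0, 0, 0],
    [0, -0.048, 0.135, -0.18, 0, 0, 0],
    [0, -0.06, 0.165, -0.18, 0, 0, 0],
    [0, -0.068, 0.185, -0.18, 0, 0, 0],
    [0, -0.071, 0.193, -0.18, 0, 0, 0],
    [0, -0.071, 0.193, -0.18, 0, 0, 0],
    [0, -0.071, 0.193, -0.18, 0, 0, 0],
  ],
)

```text
clock: 10.42
position: [0.633, 0.1116, 0.2414]
ee_rot: [0.819, 0.574, 0.0, -0.0]
ft_force: [-0.1, -0.3, 0.8]
grip_width: -0.002
```

```bash
python3 look.py w3
```

```text
10.425 [0.633  0.1116 0.2414] [-0.1039 -0.2576  0.8084]
rocker [(-0.036, np.float64(0.0556)), (-0.02, np.float64(0.0783)), (-0.01, np.float64(0.0741)), (0, np.float64(0.0699)), (0.01, np.float64(0.0694)), (0.02, np.float64(0.0692)), (0.036, np.float64(0.0556))]
  lid ((479.2419128417969, 19.718788146972656), (72.62913513183594, 87.1575698852539), 70.10643768310547)
key [(-0.036, None), (-0.02, None), (-0.01, None), (0, None), (0.01, None), (0.02, np.float64(0.0558)), (0.036, np.float64(0.0553))]
  lid ((505.1990661621094, 233.94456481933594), (72.444580078125, 29.29787826538086), 73.54967498779297)
large [(-0.036, np.float64(0.0554)), (-0.02, np.float64(0.0677)), (-0.01, np.float64(0.2616)), (0, np.float64(0.0749)), (0.01, np.float64(0.0737)), (0.02, np.float64(0.073)), (0.036, np.float64(0.0554))]
  lid ((634.6639404296875, 110.76884460449219), (72.45282745361328, 88.63214111328125), 60.21748733520508)
```

View pics/w3.png

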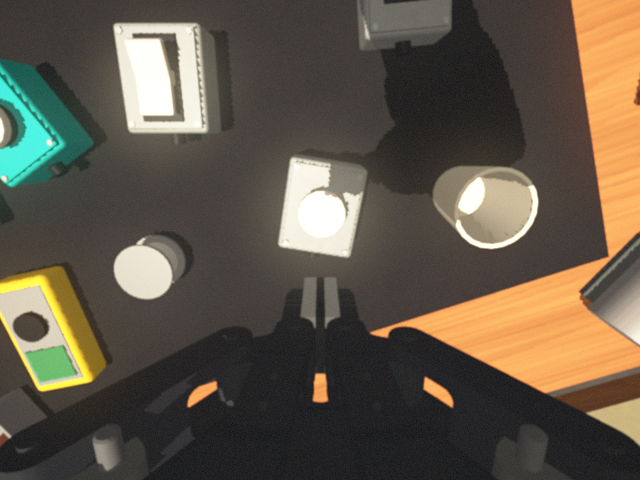

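The large button (322,213) sits right below the tool and the rocker is still on. The key is mostly out of this picture (405,10), so I'll check it with the fixed cameras before pressing, since a key that isn't in would fail the run.

```bash
cat > fix.py <<'E'
from h import *
for c in ['scene','side']:
    T=T_wc(c); im,d=eyes.camera(c); cv2.imwrite(f'pics/{c}2.png',im); o=np.load(c+'.npz')
    for tag,dd in (('before',o['d']),('now',d)):
        P=cloud(c,dd,T)
        print(c,tag,{n:np.round([np.median(P[(m:=np.hypot(P[...,0]-x,P[...,1]-y)<.011)&(P[...,2]>.04)&(P[...,2]<.1)][:,2]),m.sum()],4).tolist() for n,x,y in [('key',.476,.242),('large',.634,.111),('press',.496,.013),('small',.495,-.264)]})
E
python3 fix.py
```

```text
scene before {'key': [0.0695, 51.0], 'large': [0.0727, 69.0], 'press': [0.0747, 76.0], 'small': [0.0675, 56.0]}
scene now {'key': [0.0623, 54.0], 'large': [0.0727, 307.0], 'press': [0.0683, 55.0], 'small': [0.0649, 60.0]}
side before {'key': [0.0697, 39.0], 'large': [0.0716, 38.0], 'press': [0.0742, 61.0], 'small': [0.0646, 78.0]}
side now {'key': [0.062, 36.0], 'large': [0.0721, 104.0], 'press': [0.0686, 55.0], 'small': [0.0666, 73.0]}
```

The key has dropped about 7.5 mm to its stop. Pressing the large button.

Request:
servo_tool(
  motion=[
    [0, 0, 0.001, 0.03, 0, 0, 0],
    [0, 0, 0.001, 0.07, 0, 0, 0],
    [0, 0, 0.001, 0.11, 0, 0, 0],
    [0, 0, 0.001, 0.14, 0, 0, 0],
    [0, 0, 0.001, 0.155, 0, 0, 0],
    [0, 0, 0.001, 0.163, 0, 0, 0],
    [0, 0, 0.001, 0.166, 0, 0, 0],
    [0, 0, 0.001, 0.168, 0, 0, 0],
    [0, 0, 0.001, 0.17, 0, 0, 0],
    [0, 0, 0.001, 0.172, 0, 0, 0],
    [0, 0, 0.001, 0.174, 0, 0, 0],
    [0, 0, 0.001, 0.176, 0, 0, 0],
    [0, 0, 0.001, 0.1775, 0, 0, 0],
    [0, 0, 0.001, 0.1775, 0, 0, 0],
  ],
)

```text
clock: 12.32
position: [0.6352, 0.1101, 0.066]
ee_rot: [0.819, 0.573, 0.001, -0.0]
ft_force: [-6.5, -0.2, 19.8]
grip_width: -0.003
```

Request:
servo_tool(
  motion=[
    [0, 0, 0, -0.01, 0, 0, 0],
    [0, 0, 0, -0.05, 0, 0, 0],
    [0, 0, 0, -0.1, 0, 0, 0],
    [0, 0, 0, -0.15, 0, 0, 0],
    [0, 0, -0.03, -0.2, 0, 0, 0],
    [0, 0, -0.06, -0.25, 0, 0, 0],
    [0, 0, -0.08, -0.28, 0, 0, 0],
    [0, 0, -0.08, -0.28, 0, 0, 0],
    [0, 0, -0.08, -0.28, 0, 0, 0],
  ],
)

```text
clock: 13.45
position: [0.5592, 0.1371, 0.3428]
ee_rot: [0.819, 0.573, -0.001, -0.0]
ft_force: [0.3, -0.4, -1.3]
grip_width: 0.003
```

```bash
python3 look.py w4; python3 fix.py
```

```text
13.45 [0.5592 0.1371 0.3428] [ 0.3118 -0.4451 -1.2981]
rocker [(-0.036, np.float64(0.0558)), (-0.02, np.float64(0.0783)), (-0.01, np.float64(0.0739)), (0, np.float64(0.07)), (0.01, np.float64(0.0693)), (0.02, np.float64(0.0691)), (0.036, np.float64(0.0559))]
  lid ((478.7303161621094, 19.551677703857422), (72.35465240478516, 86.78775787353516), 70.00152587890625)
key [(-0.036, np.float64(0.0552)), (-0.02, np.float64(0.057)), (-0.01, np.float64(0.0633)), (0, np.float64(0.0632)), (0.01, np.float64(0.0633)), (0.02, np.float64(0.0565)), (0.036, np.float64(0.0554))]
  lid ((475.78778076171875, 242.1897735595703), (72.39678955078125, 87.90799713134766), 74.82097625732422)
large [(-0.036, np.float64(0.0553)), (-0.02, np.float64(0.0614)), (-0.01, np.float64(0.0665)), (0, np.float64(0.0665)), (0.01, np.float64(0.0664)), (0.02, np.float64(0.0661)), (0.036, np.float64(0.0557))]
  lid ((634.5577392578125, 110.37220001220703), (72.58084869384766, 88.34134674072266), 60.75459289550781)
scene before {'key': [0.0695, 51.0], 'large': [0.0727, 69.0], 'press': [0.0747, 76.0], 'small': [0.0675, 56.0]}
scene now {'key': [0.0626, 55.0], 'large': [0.0659, 71.0], 'press': [0.0686, 53.0], 'small': [0.0651, 63.0]}
side before {'key': [0.0697, 39.0], 'large': [0.0716, 38.0], 'press': [0.0742, 61.0], 'small': [0.0646, 78.0]}
side now {'key': [0.0617, 42.0], 'large': [0.0656, 37.0], 'press': [0.0679, 49.0], 'small': [0.0659, 78.0]}
```

View pics/w4.png

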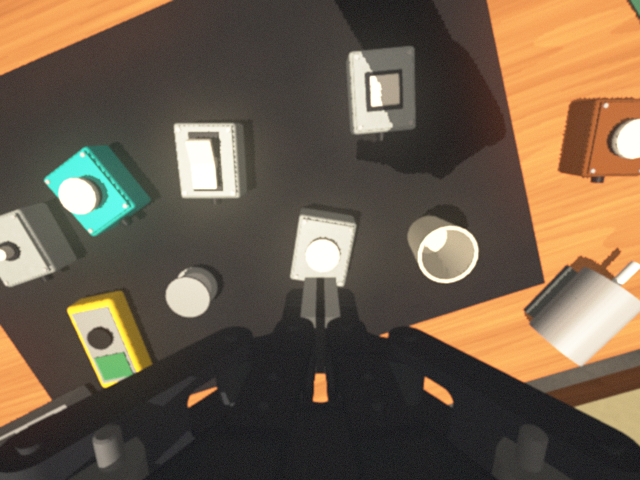

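The last view shows the rocker on (205,160), the key in (383,90) and the large button in (322,253), with boxes and bystanders in place and the hand clear.

```bash
python3 -c "
from workcell import ticket
print(ticket.hand_in())"
```

```text
the job is handed in; nothing more can be done
None
```

With the fingers shut, I tipped the rocker on, pushed the square key in, then pushed the large grey button in, each to a hard stop at about 20–24 N. The job was handed in at about 13.6 s of the 48 s allowed; no verdict was reported.

Final wrist-camera depth check, with the tool retracted to z = 0.34 m:

| Part | Measured height | Expected |
|---|---|---|
| Rocker's pressed half | 69 mm, level | 69 mm when on |
| Square key | 63.2 mm | 63 mm when fully in |
| Large button | 66.5 mm | 66 mm when fully in |

- **Boxes:** the three pressed boxes are within about 2 mm of where they started. The small box was not measured again.
- **Bystanders:** the mug, spool and meter look undisturbed in the last picture, but I did not measure them.
- **Small button:** I never went near it. The scene and side cameras read 65–68 mm at its top, against a nominal 71 mm. They read the same at the start, so I put the difference down to the small target catching lid pixels.

No check failed.

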